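# Stow the stick microphones in the graded caddy

## Robot

A 6-joint arm with a two-finger parallel gripper is mounted at the origin on the work surface. World frame = base frame: x ahead of the robot, y to its left, z up, the work surface at z = 0. Lengths are in mm, angles in rad, forces in N, time in s.
With the tool pointing down it reaches from about 300 to 775 mm from the base axis. Payload 14.6 kg.
Tool frame: the origin (TCP) lies at the very end of the fingers, on their centre line; the grasp point (between the pads) lies 19 mm behind it; z points along the fingers, y is the line along which they close (so a half turn about z gives the same grasp; the last joint's range is limited). The gripper opens to 94 mm and grips with 3 to 60 N. Pads are 16 mm wide; open, the fingers measure 119 mm over their backs; the gripper's body (75 mm by 177 mm) begins 78 mm behind the grasp point.
Start: joints at [1.11, 0.3, 1.521, -0, 1.321, -0.067], TCP at [211.032, 507.893, 205.446] pointing down, gripper open.
Joint ranges: [-3.03, 3.03], [-0.79, 2.21], [0.23, 2.52], [-1.04, 4.18], [0, 3.07], [-2.55, 2.55]. Speed limits (rad/s): [2.22, 2.22, 2.57, 3.14, 3.14, 3.14].

## Interface

Orientations are given as [roll, pitch, yaw] about the fixed x, y, z axes, in that order (R = Rz(yaw) Ry(pitch) Rx(roll)).
In Python, from cell import manip, eyes, ticket gives the robot as it stands. The module is installed in compiled form; this text tells all that it offers.
- The arm moves only by the tool arm_command, never from a script. Its argument "plan" is a list of rows, each a list of 5 numbers: the opening, from -1 (shut) to 1 (fully open), then the shift along the tool's x, y, z in m, then the turn about the tool's z in rad. In form: [[jaw, dx, dy, dz, roll], ...]. A call has 1 to 20 rows; each row shifts and turns the commanded pose from where the row before left it, along the tool's axes as they then stand; what a row does not reach is not made up. A row lasts 1/8 s, in which the tool goes at most 62.5 mm and 10.7 degrees, less where a joint would pass 70% of its speed; a pose out of reach is approached as far as the arm can. A call is refused whole if a number of a shift passes 0.0625 or a number of a turn 0.188, either way. A call with a gripper value outside its range is refused whole. The fingers move at their own pace and stop on an object; "newtons" is the grip in N (left out, the last holds). Time passes only in rows, so rows that do not move let the fingers close. It gives the time, the measured TCP pose, the force, the opening and the grip force at its end, in the units of the state.
- manip.read_state(): the state, without advancing time (a new reading comes with each control period).
- eyes.camera(name): name is "side" or "top"; returns a dict with "img" (420x560x3 uint8, blue, green, red), "z_map" (420x560 float32, mm along the optical axis (not along the pixel's ray), 0 where there is no reading), "fx", "fy", "cx", "cy" (pixels), "dist" ([k1, k2, p1, p2, k3] as OpenCV has them; the pictures are not rectified), "eye" and "orientation" of the camera in the world. Camera axes: x right, y down, z forward; pixel columns grow to the right and rows downward; lengths in mm; the calibration is good to about 2 mm. A picture is of the moment at which its call begins.
- ticket.sign_off(): hands the job in; it is judged then, once.
The state is a dict: "clock": time; "joints": joint angles; "qd": joint speeds; "effort": joint torques, N m; "eef_pos": TCP position; "eef_rot": TCP orientation; "wrist_force": force on the tool from outside, world axes, zero at the start; "moment": the same for the moment, N m; "finger_gap": finger opening in mm; "finger_force": force on a finger pad.
Only numpy, scipy, OpenCV 4.12 (cv2) and the standard library are available. Lean on these libraries where they do the work, as an engineer would, in place of code of your own. Each camera call takes 0.05 s, during which the arm holds its last target. There are 200 camera calls.

## Task

Before the house opens, put the two loose aluminium stick microphones away in the plywood caddy, foot down, each in the one hole of the graded row that matches its thickness: the smallest hole it goes into. Each must stand fully down on the bottom of its hole; lower it in rather than letting it fall from above the caddy.

Things in the scene. Friction and masses are not known exactly. Their poses are not given: they have to be found in the camera images.
- slim_mic: plain aluminium stick microphone, a rigid cylinder 100 mm long, 22 mm in diameter (the thinner of the two), about 120 g, standing upright on the desk, foot edge bevelled 2 mm, dark grille band near the top. Origin: centre of the foot's underside; z up along its axis; turn about z is of no account. Starts nearer the robot than the caddy, left or right; the two may be swapped.
- stout_mic: plain aluminium stick microphone, a rigid cylinder 100 mm long, 30 mm in diameter (the thicker of the two), about 200 g, standing upright on the desk, foot edge bevelled 2 mm, dark grille band near the top. Origin: centre of the foot's underside; z up along its axis; turn about z is of no account. Starts nearer the robot than the caddy, left or right; the two may be swapped.
- caddy: plywood block fixed to the desk, 80 (x) by 220 (y) by 45 mm high. Origin: centre of its underside, at desk height; z up. Four empty upright round blind holes in a row along its y, 35 mm deep (floor 10 mm above the desk), mouths bevelled 3 mm. Diameters and centres, x = 0: 18 mm at y = -75 mm, 26 at -25, 34 at +25, 42 at +75. The 22 mm mic fits the 26 mm hole, the 30 mm mic the 34 mm hole.
Not all that is in view belongs to the job. What is shaped like the slim_mic but purple is not meant. Leave any blue look-alike of the stout_mic alone.

How it is judged:
By the outcome, as a careful person would: the job done as asked, in the order asked, and still so for the second after the job is handed in, with the robot touching nothing.
It also fails if it takes over 59 s, if anything falls off the work surface, if the arm or the gripper's body presses on something with over 40 N, if the wrist force passes 120 N, or if a joint passes its speed limit or range.

## Working session

There is one attempt and no reset: what is moved stays moved. The work goes in short steps, Python scripts to look and compute and a tool call to move; the robot and the scene stay as the last step left them, time stands still between calls to the robot, and variables do not carry over. Pictures are saved under pics/ and viewed, at most 10 in all, crops included, and the job is handed in when it is done.

Besides the shell and the picture viewer there is one more tool, called as a command line: name --pt "numbers of a row" for each row, then --argument value for the rest. arm_command: Moves the arm, as the interface text tells. Its arguments: {"type":"object","properties":{"plan":{"type":"array"},"newtons":{"type":"number"}},"required":["plan"]}

```bash
mkdir -p pics; cat > h.py <<'E'
import numpy as np, cv2
from cell import manip, eyes, ticket
from scipy.spatial.transform import Rotation as R
def snap(n,f=None):
    c=eyes.camera(n)
    if f: cv2.imwrite('pics/'+f,c['img'])
    o=np.array(c['orientation'],float)
    c['R']=o if o.shape==(3,3) else (R.from_euler('xyz',o).as_matrix() if o.size==3 else R.from_quat(o).as_matrix())
    K=np.array([[c['fx'],0,c['cx']],[0,c['fy'],c['cy']],[0,0,1]])
    h,w=c['z_map'].shape
    uv=np.stack(np.meshgrid(np.arange(w),np.arange(h)),-1).reshape(-1,1,2).astype(np.float64)
    n_=cv2.undistortPoints(uv,K,np.array(c['dist'],float)).reshape(h,w,2)
    z=c['z_map'].astype(float)
    P=np.dstack([n_[...,0]*z,n_[...,1]*z,z])@c['R'].T+np.array(c['eye'],float)
    P[z==0]=np.nan
    c['P']=P
    return c
E
python3 - <<'E'
from h import *
for n in('top','side'):
    c=snap(n,n+'0.png'); print(n,c['eye'],c['orientation'],c['fx'])
s=manip.read_state();print(s)
E
```

```text
top [437.78069398 -11.2256965  823.86554929] [-3.01929863  0.03623562 -1.55721421] 393.882614272266
side [ 190.58303739 -354.53027644  469.94578454] [-2.30210201  0.0057269  -0.80104313] 395.5988369097905
{'clock': 0.1, 'joints': array([ 1.11039794e+00,  3.00406397e-01,  1.52150926e+00,  1.11227673e-05,
        1.32069661e+00, -6.66455074e-02]), 'qd': array([-0.00124159, -0.00279889, -0.00053897,  0.00115742,  0.00100647,
       -0.00020697]), 'effort': array([ 1.85952325e-03, -5.32643473e+01, -3.53289449e+01,  7.09746312e-02,
        2.35034153e-02, -2.51344818e-05]), 'eef_pos': array([210.93158908, 507.69482105, 204.95220315]), 'eef_rot': array([-3.14057603e+00, -7.86519573e-05,  2.74783697e+00]), 'wrist_force': array([ 0.58939121, -0.34430854, -0.74228926]), 'moment': array([-0.06834678,  0.03276   , -0.05510565]), 'finger_force': 0.0, 'finger_gap': 94.22177210549405}
```

View pics/top0.png

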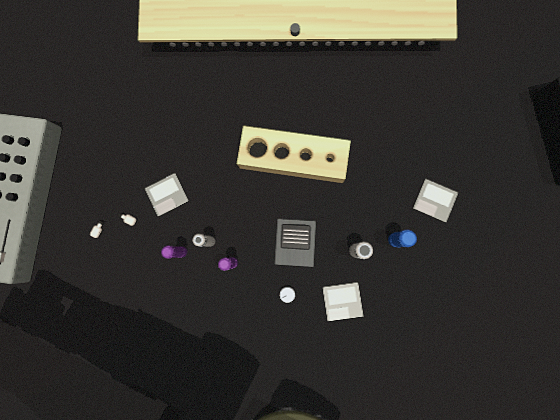

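View pics/side0.png

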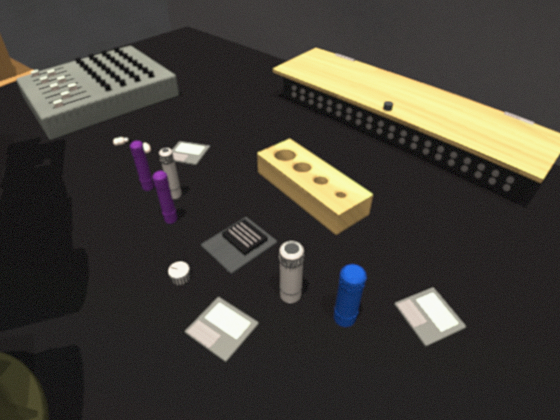

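The top view shows the slim mic at about (200,240), between purple ones at (170,252) and (227,264). The stout mic is at (364,250) with the blue one at (404,238). The caddy is turned slightly, its holes at (257,148), (282,152), (306,155) and (331,158). The side view agrees.

```bash
cat > m.py <<'E'
from h import *
def circ(P,m):
    q=P[m][:,:2]; (x,y),r=cv2.minEnclosingCircle(q.astype(np.float32)); return np.round([x,y,r,len(q),np.median(P[m][:,2])],1), np.round(np.median(q,0),1)
c=snap('top');P=c['P']
hs=c['img'].astype(int)
V,U=np.mgrid[:420,:560]
for n,(u,v) in dict(slim=(203,240),stout=(362,250),blue=(404,238),purA=(173,252),purB=(228,264)).items():
    m=(abs(U-u)<18)&(abs(V-v)<18)&(P[...,2]>92)&(P[...,2]<110)
    if m.sum(): print(n,*circ(P,m))
m=(abs(U-294)<70)&(abs(V-153)<40)&(P[...,2]>40)&(P[...,2]<52)
(cx,cy),wh,a=cv2.minAreaRect(P[m][:,:2].astype(np.float32)); print('caddy',cx,cy,wh,a,np.median(P[m][:,2]))
print('desk',np.nanmedian(P[300:340,380:420,2]))
# holes: contour of non-top pixels inside caddy, projected to z=45 plane via rays
K=np.array([[c['fx'],0,c['cx']],[0,c['fy'],c['cy']],[0,0,1]])
def ray(u,v,z):
    n=cv2.undistortPoints(np.array([[[u,v]]],float),K,np.array(c['dist'],float)).ravel()
    d=c['R']@np.array([n[0],n[1],1]); e=np.array(c['eye'],float); return e+d*(z-e[2])/d[2]
mk=m.astype(np.uint8)
cs,h=cv2.findContours(mk,cv2.RETR_CCOMP,cv2.CHAIN_APPROX_NONE)
for k,ct in enumerate(cs):
    if h[0][k][3]>=0 and len(ct)>8:
        (u,v),r=cv2.minEnclosingCircle(ct); p=ray(u,v,45); print('hole',round(u,1),round(v,1),round(r,1),p.round(1))
c=snap('side');P=c['P']
for n,(u,v) in dict(slim=(167,165),stout=(291,262),purA=(139,160),purB=(163,190)).items():
    m=(abs(U-u)<14)&(abs(V-v)<25)&(P[...,2]>92)&(P[...,2]<110)
    if m.sum(): print('side',n,*circ(P,m))
m=(abs(U-314)<70)&(abs(V-185)<60)&(P[...,2]>40)&(P[...,2]<52)
print('side caddy',cv2.minAreaRect(P[m][:,:2].astype(np.float32)))
E
python3 m.py
```

```text
slim [455.6 171.7  11.2 117.   98.9] [455.1 170.7]
stout [ 440.6 -132.7   15.2  227.    99.5] [ 440.7 -131.9]
blue [ 463.4 -211.5   15.   218.    99.5] [ 463.4 -210.2]
purA [433.4 229.1  11.4 123.   98.9] [432.3 228.3]
purB [411.8 122.8  11.4 124.   99. ] [412.  122.1]
caddy 636.0789794921875 -1.47369384765625 (220.37405395507812, 81.00066375732422) 81.97270965576172 44.49815246793219
desk -0.12497644444670186
hole 330.1 157.5 5.1 [625.  -75.2  45. ]
hole 305.5 154.1 7.5 [631.8 -25.8  45. ]
hole 281.6 151.2 9.8 [637.7  22.7  45. ]
hole 257.0 147.5 11.3 [645.1  72.9  45. ]
side slim [430.9 148.9  42.5 230.   97.5] [419.8 129. ]
side stout [ 441.2 -131.5   15.3  392.    99.1] [ 438.4 -133.6]
side purA [432.4 229.1  11.3 103.   98. ] [431.5 227. ]
side purB [411.7 122.4  11.1 127.   97.3] [410.2 119.7]
side caddy ((636.7951049804688, 0.41217803955078125), (222.13491821289062, 82.08655548095703), 82.27620697021484)
```

arm_command --pt "0.3 0 0 0 0.168" --pt "0.3 0 0 0 0.168" --pt "0.3 0 0 0 0.168" --pt "0.3 0 0 0 0.168" --pt "0.3 0 0 0 0.168" --pt "0.3 0 0 0 0.168" --pt "0.3 0 0 0 0.168" --pt "0.3 -0.042 0.0305 0 0" --pt "0.3 -0.042 0.0305 0 0" --pt "0.3 -0.042 0.0305 0 0" --pt "0.3 -0.042 0.0305 0 0" --pt "0.3 -0.042 0.0305 0 0" --pt "0.3 -0.042 0.0305 0 0" --pt "0.3 -0.042 0.0305 0 0" --pt "0.3 -0.042 0.0305 0 0" --pt "0.3 0 0 0 0" --pt "0.3 0 0 0 0" --newtons 25

```text
clock: 2.33
eef_pos: [455.1, 172.4, 205.3]
eef_rot: [-3.141, -0.0, 1.571]
wrist_force: [-0.2, -0.1, -0.4]
finger_gap: 61.3
finger_force: 0.0
```

arm_command --pt "0.3 0 0 0.035 0" --pt "0.3 0 0 0.035 0" --pt "0.3 0 0 0.03 0" --pt "0.3 0 0 0.025 0" --pt "0.3 0 0 0.018 0" --pt "0.3 0 0 0.011 0" --pt "0.3 0 0 0 0" --pt "-1 0 0 0 0" --pt "-1 0 0 0 0" --pt "-1 0 0 0 0" --pt "-1 0 0 0 0" --pt "-1 0 0 0 0" --pt "-1 0 0 0 0"

```text
clock: 3.95
eef_pos: [455.5, 172.1, 51.6]
eef_rot: [3.141, -0.0, 1.572]
wrist_force: [0.1, 0.1, 2.0]
finger_gap: 21.7
finger_force: 25.0
```

arm_command --pt "-1 0 0 -0.01 0" --pt "-1 0 0 -0.025 0" --pt "-1 0 0 -0.025 0" --pt "-1 0 0 -0.02 0" --pt "-1 -0.022 0.0197 0 0" --pt "-1 -0.022 0.0197 0 0" --pt "-1 -0.022 0.0197 0 0" --pt "-1 -0.022 0.0197 0 0" --pt "-1 -0.022 0.0197 0 0" --pt "-1 -0.022 0.0197 0 0" --pt "-1 -0.022 0.0197 0 0" --pt "-1 -0.022 0.0197 0 0" --pt "-1 -0.022 0.0197 0 0" --pt "-1 0 0 0.0 0" --pt "-1 0 0 0.0 0" --pt "-1 0 0 0.0 0"

```text
clock: 5.95
eef_pos: [632.5, -25.0, 131.7]
eef_rot: [-3.142, -0.0, 1.573]
wrist_force: [-0.0, 0.5, -0.9]
finger_gap: 21.7
finger_force: 25.0
```

```bash
python3 - <<'E'
from h import *
print(manip.read_state()['eef_pos'])
c=snap('side','side1.png')
P=c['P']; p=P.reshape(-1,3)
# mic body below fingers: z 85..122 
m=(abs(p[:,0]-633)<25)&(abs(p[:,1]+25)<25)&(p[:,2]>84)&(p[:,2]<122)
q=p[m]
from scipy.optimize import least_squares
f=least_squares(lambda a:np.hypot(q[:,0]-a[0]-a[2]*(q[:,2]-100),q[:,1]-a[1]-a[3]*(q[:,2]-100))-11,[633,-25,0,0],loss='soft_l1')
print(len(q),f.x,np.abs(f.fun).mean())
# caddy edges
V,U=np.mgrid[:420,:560]
m=(abs(U-314)<70)&(abs(V-185)<60)&(P[...,2]>40)&(P[...,2]<50)
print(cv2.minAreaRect(P[m][:,:2].astype(np.float32)))
cv2.imwrite('pics/side1c.png',cv2.resize(c['img'][60:280,200:440],None,fx=2.5,fy=2.5,interpolation=2))
E
```

```text
[632.50295779 -24.99181674 131.7353973 ]
255 [ 6.33951995e+02 -2.33951560e+01 -4.71403881e-04  3.60543932e-04] 0.6288074060027584
((636.7470092773438, 0.6405715942382812), (221.46505737304688, 82.18905639648438), 82.04681396484375)
```

View pics/side1c.png

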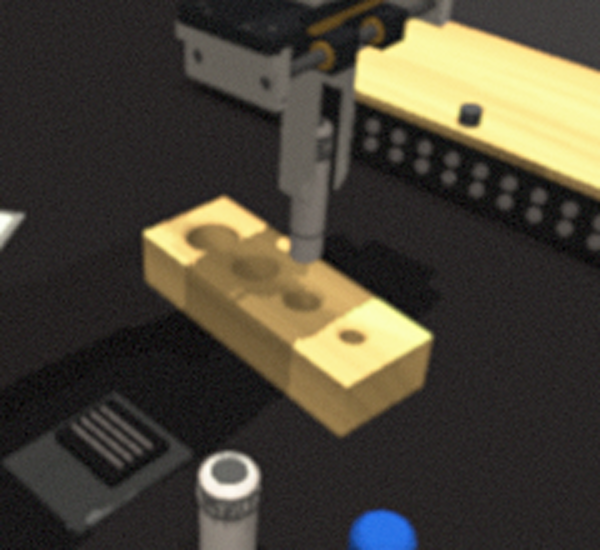

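The crop shows the slim mic hanging upright in the grip above the third hole (crop 300,298). The fit puts it within 1 mm of the hole axis, so I correct for that and lower it.

arm_command --pt "-1 -0.0007 -0.0006 0.02 0" --pt "-1 0 0 0.012 0" --pt "-1 0 0 0.005 0" --pt "-1 0 0 0.004 0" --pt "-1 0 0 0.004 0" --pt "-1 0 0 0.004 0" --pt "-1 0 0 0 0"

```text
clock: 6.88
eef_pos: [632.1, -26.4, 82.2]
eef_rot: [-3.141, -0.0, 1.572]
wrist_force: [0.6, -0.8, -1.8]
finger_gap: 21.6
finger_force: 25.0
```

arm_command --pt "-1 0 0 0.006 0" --pt "-1 0 0 0.006 0" --pt "-1 0 0 0.005 0" --pt "-1 0 0 0.0015 0" --pt "-1 0 0 0.001 0" --pt "-1 0 0 0.0005 0" --pt "-1 0 0 0 0"

```text
clock: 7.75
eef_pos: [632.3, -26.4, 62.5]
eef_rot: [3.141, 0.0, 1.572]
wrist_force: [0.0, 0.3, -1.4]
finger_gap: 21.6
finger_force: 25.0
```

arm_command --pt "-1 0 0 0.0007 0" --pt "-1 0 0 0.0005 0" --pt "-1 0 0 0 0"

```text
clock: 8.12
eef_pos: [632.3, -26.4, 61.6]
eef_rot: [3.141, 0.0, 1.572]
wrist_force: [-1.4, -0.7, 3.8]
finger_gap: 21.7
finger_force: 25.0
```

arm_command --pt "0.3 0 0 0 0" --pt "0.3 0 0 0 0" --pt "0.3 0 0 0 0" --pt "0.3 0 0 0 0" --pt "0.4 0 0 -0.02 0" --pt "0.4 0 0 -0.04 0" --pt "0.4 0 0 -0.05 0" --pt "0.4 0 0 -0.033 0" --pt "0.4 -0.0152 -0.0274 0 0" --pt "0.4 -0.0152 -0.0274 0 0" --pt "0.4 -0.0152 -0.0274 0 0" --pt "0.4 -0.0152 -0.0274 0 0" --pt "0.4 -0.0152 -0.0274 0 0" --pt "0.4 -0.0152 -0.0274 0 0" --pt "0.4 -0.0152 -0.0274 0 0" --pt "0.4 0 0 0 0" --pt "0.4 0 0 0 0"

```text
clock: 10.25
eef_pos: [441.1, -132.9, 205.2]
eef_rot: [3.14, 0.0, 1.572]
wrist_force: [0.2, 0.1, 0.2]
finger_gap: 65.9
finger_force: 0.0
```

```bash
python3 - <<'E'
from h import *
s=manip.read_state();print(s['eef_pos'],s['finger_gap'])
for n in ('top','side'):
    c=snap(n,n+'2.png');p=c['P'].reshape(-1,3)
    for x,y,a,b in ((632,-26,100,120),(441,-132,95,108)):
        q=p[(np.hypot(p[:,0]-x,p[:,1]-y)<20)&(p[:,2]>a)&(p[:,2]<b)]
        if len(q): print(n,len(q),cv2.minEnclosingCircle(q[:,:2].astype(np.float32)),np.percentile(q[:,2],[50,90]))
E
```

```text
[ 441.10563325 -132.9271406   205.23261364] 65.93836331950136
top 119 ((632.566650390625, -26.573863983154297), 11.382155418395996) [108.65410859 110.78937253]
top 76 ((440.71588134765625, -127.59622192382812), 12.899279594421387) [ 99.110835   101.26209307]
side 344 ((441.0644836425781, -131.23110961914062), 15.109161376953125) [ 99.3721142  100.42520204]
```

View pics/side2.png

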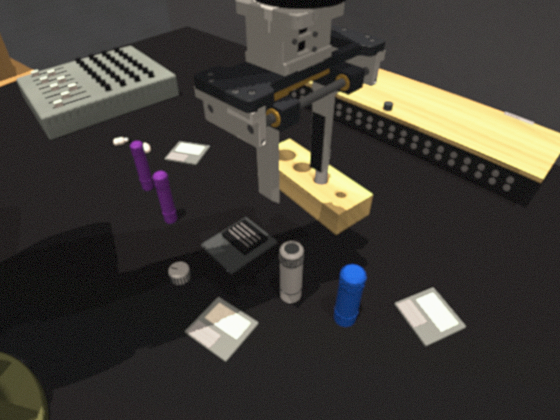

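The slim mic stands in the third hole, its top at about 109 mm (expected 110). The gripper is above the stout mic at (290,270).

arm_command --pt "0.4 0 0 0.035 0" --pt "0.4 0 0 0.035 0" --pt "0.4 0 0 0.03 0" --pt "0.4 0 0 0.025 0" --pt "0.4 0 0 0.018 0" --pt "0.4 0 0 0.011 0" --pt "0.4 0 0 0 0" --pt "-1 0 0 0 0" --pt "-1 0 0 0 0" --pt "-1 0 0 0 0" --pt "-1 0 0 0 0" --pt "-1 0 0 0 0" --pt "-1 0 0 0 0" --newtons 35

```text
clock: 11.98
eef_pos: [440.7, -133.0, 50.4]
eef_rot: [3.141, 0.0, 1.572]
wrist_force: [-0.1, 0.4, 2.1]
finger_gap: 29.5
finger_force: 35.0
```

arm_command --pt "-1 0 0 -0.01 0" --pt "-1 0 0 -0.025 0" --pt "-1 0 0 -0.025 0" --pt "-1 0 0 -0.02 0" --pt "-1 0.03 0 0 0" --pt "-1 0.0325 0 0 0" --pt "-1 0.0325 0 0 0" --pt "-1 0.0325 0 0 0" --pt "-1 0.029 0 0 0" --pt "-1 0 0.026 0 0" --pt "-1 0 0.03 0 0" --pt "-1 0 0.03 0 0" --pt "-1 0 0.03 0 0" --pt "-1 0 0.03 0 0" --pt "-1 0 0.03 0 0" --pt "-1 0 0.0225 0 0" --pt "-1 0 0 0 0" --pt "-1 0 0 0 0" --pt "-1 0 0 0 0"

```text
clock: 14.35
eef_pos: [638.4, 23.8, 130.6]
eef_rot: [3.142, -0.0, 1.572]
wrist_force: [-0.9, -0.3, -1.8]
finger_gap: 29.9
finger_force: 35.0
```

```bash
python3 - <<'E'
from h import *
from scipy.optimize import least_squares
c=snap('side','side3.png')
P=c['P']; p=P.reshape(-1,3); V,U=np.mgrid[:420,:560]
q=p[(abs(p[:,0]-640)<25)&(abs(p[:,1]-25)<25)&(p[:,2]>86)&(p[:,2]<122)]
f=least_squares(lambda a:np.hypot(q[:,0]-a[0]-a[2]*(q[:,2]-100),q[:,1]-a[1]-a[3]*(q[:,2]-100))-15,[640,25,0,0],loss='soft_l1')
print(len(q),f.x.round(3),np.abs(f.fun).mean(), np.percentile(p[(np.hypot(p[:,0]-640,p[:,1]-25)<20)&(p[:,2]>65)][:,2],2))
m=(abs(U-314)<70)&(abs(V-185)<60)&(P[...,2]>40)&(P[...,2]<50)
print(cv2.minAreaRect(P[m][:,:2].astype(np.float32)))
cv2.imwrite('pics/side3c.png',cv2.resize(c['img'][60:280,200:440],None,fx=2.5,fy=2.5,interpolation=2))
E
```

```text
308 [ 6.39919e+02  2.54100e+01  3.00000e-03 -4.00000e-03] 0.6463220280771127 83.55166240900091
((636.7943725585938, 0.40753173828125), (222.1227264404297, 81.88660430908203), 82.57276916503906)
```

View pics/side3c.png

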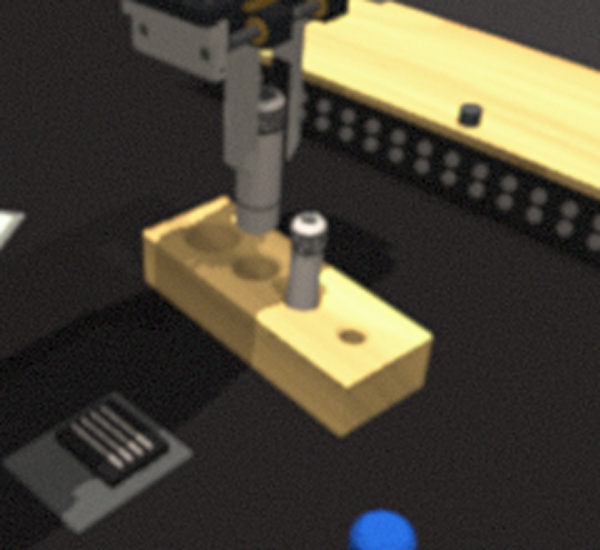

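The stout mic hangs upright above the 34 mm hole (crop 256,267), within 0.5 mm of its axis. The slim mic is standing in the 26 mm hole. Lowering now.

arm_command --pt "-1 0 0.0003 0.02 0" --pt "-1 0 0 0.012 0" --pt "-1 0 0 0.005 0" --pt "-1 0 0 0.004 0" --pt "-1 0 0 0.004 0" --pt "-1 0 0 0.004 0" --pt "-1 0 0 0 0"

```text
clock: 15.28
eef_pos: [639.1, 23.7, 81.0]
eef_rot: [-3.141, 0.0, 1.572]
wrist_force: [-0.1, -0.4, -1.9]
finger_gap: 29.2
finger_force: 35.0
```

arm_command --pt "-1 0 0 0.006 0" --pt "-1 0 0 0.006 0" --pt "-1 0 0 0.005 0" --pt "-1 0 0 0.0015 0" --pt "-1 0 0 0.001 0" --pt "-1 0 0 0.0005 0" --pt "-1 0 0 0 0"

```text
clock: 16.15
eef_pos: [639.3, 23.7, 61.4]
eef_rot: [3.141, 0.0, 1.572]
wrist_force: [-0.4, -0.0, -0.2]
finger_gap: 29.4
finger_force: 35.0
```

arm_command --pt "-1 0 0 0.0007 0" --pt "-1 0 0 0.0005 0" --pt "-1 0 0 0 0"

```text
clock: 16.52
eef_pos: [639.3, 23.7, 60.4]
eef_rot: [3.141, 0.0, 1.572]
wrist_force: [-2.0, -0.3, 4.7]
finger_gap: 29.8
finger_force: 35.0
```

Contact with the floor. Releasing and withdrawing.

arm_command --pt "0.35 0 0 0 0" --pt "0.35 0 0 0 0" --pt "0.35 0 0 0 0" --pt "0.35 0 0 0 0" --pt "0.35 0 0 -0.02 0" --pt "0.35 0 0 -0.04 0" --pt "0.35 0 0 -0.05 0" --pt "0.35 0 0 -0.035 0" --pt "0.35 0 -0.04 0 0" --pt "0.35 0 -0.05 0 0" --pt "0.35 0 -0.05 0 0" --pt "0.35 0 -0.05 0 0" --pt "0.35 0 0 0 0" --pt "0.35 0 0 0 0"

```text
clock: 18.27
eef_pos: [450.1, 23.5, 206.4]
eef_rot: [3.139, 0.0, 1.572]
wrist_force: [0.3, 0.5, 0.0]
finger_gap: 63.2
finger_force: 0.0
```

```bash
python3 - <<'E'
from h import *
for n in ('top','side'):
    c=snap(n,n+'4.png');p=c['P'].reshape(-1,3)
    for x,y in ((632,-26),(639,24)):
        q=p[(np.hypot(p[:,0]-x,p[:,1]-y)<20)&(p[:,2]>100)&(p[:,2]<120)]
        if len(q): print(n,len(q),cv2.minEnclosingCircle(q[:,:2].astype(np.float32)),np.percentile(q[:,2],[50,90]))
E
```

```text
top 120 ((632.4258422851562, -26.795654296875), 11.591593742370605) [108.47482511 111.06483319]
top 215 ((639.319580078125, 23.357175827026367), 15.314515113830566) [109.08300133 111.0365696 ]
side 122 ((632.23828125, -25.973115921020508), 11.492063522338867) [106.59475897 109.27438212]
side 182 ((639.003662109375, 22.8101863861084), 15.558565139770508) [107.86186973 109.44812055]
```

View pics/side4.png

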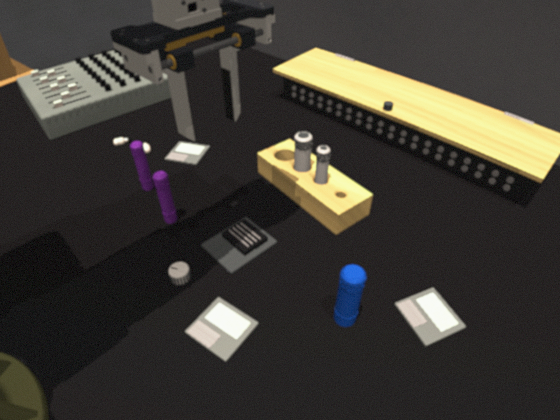

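Both mics stand fully down in their holes, the stout one at (303,152) and the slim one at (322,164). The purple and blue ones haven't moved, and the gripper is clear.

```bash
python3 -c "
from cell import ticket; print(ticket.sign_off())"
```

```text
the job is handed in; nothing more can be done
None
```

Both microphones are standing on the bottom of their holes, the slim one in the 26 mm hole and the stout one in the 34 mm hole; the job was handed in at about 18 s of the 59 s allowed.

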